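# Open the adhesive sample jar in the jar holder and hold its cap over the mouth

### The arm

A 6-joint arm with a two-finger parallel gripper is mounted at the origin on a cart in front of the work surface, level with it; the furniture and walls round the work are solid. World frame = base frame: x ahead of the robot, y to its left, z up, the work surface at z = 0. Lengths are in m, angles in degrees, forces in N, time in s.
With the tool pointing down it reaches from about 0.25 to 0.725 m from the base axis. Payload 9.7 kg.
Tool frame: the origin (TCP) lies at the very end of the fingers, on their centre line; the grasp point (between the pads) lies 19 mm behind it; z points along the fingers, y is the line along which they close (so a half turn about z gives the same grasp; the last joint's range is limited). The gripper opens to 85 mm and grips with 20 to 120 N. Pads are 22 mm wide; open, the fingers measure 114 mm over their backs; the gripper's body (76 mm by 85 mm) begins 54 mm behind the grasp point. The pads swing forward as they close: fully open they stand 13 mm farther back than shut.
Start: joints at [-75.974, 4.979, 10.078, 95.1, 0, 90], TCP at [0.133, -0.534, 0.231] pointing down, gripper open.
Joint ranges: [-179.16, 179.16], [-48.56, 103.87], [-65.8, 70.77], [-126.05, 130.52], [-82.76, 87.17], [-180, 180]. Speed limits (degrees/s): [127.2, 127.2, 147.25, 180, 180, 180].

### API

Orientations are given as [roll, pitch, yaw] about the fixed x, y, z axes, in that order (R = Rz(yaw) Ry(pitch) Rx(roll)).
In Python, from workcell import bot gives the robot as it stands.
- The arm moves only by the tool step_arm, never from a script. Its argument "targets" is a list of rows, each a list of 3 entries, a list of its own where there are three numbers: the opening, from 0 (shut) to 1 (fully open), then the shift along the world's x, y, z in mm, then the turn, a rotation vector about the world's x, y, z in rad. In form: [[grip, [tx, ty, tz], [wx, wy, wz]], ...]. A call has 1 to 8 rows; each row is the pose to reach, as a shift and turn from the pose commanded when the call began; what a row does not reach only later rows make up. A row lasts 1/10 s, in which the tool goes at most 50 mm and 8.59 degrees, less where a joint would pass 70% of its speed; a pose out of reach is approached as far as the arm can. A call with a gripper value outside its range is refused whole. The fingers move at their own pace and stop on an object; "force" is the grip in N (left out, the last holds). Time passes only in rows, so rows that repeat a pose let the fingers close. It gives the time, the measured TCP pose, the force, the opening and the grip force at its end, in the units of the state.
- bot.get_obs(): the state, without advancing time (a new reading comes with each control period).
- bot.camera(name): name is "scene" or "top"; returns (picture, depth): 384x512x3 uint8, red, green, blue; 384x512 float32, m along the optical axis (not along the pixel's ray), 0 where there is no reading.
- bot.camera_params(name): a dict with "K" (3x3 intrinsics, pixels), "R" (3x3) and "t" (3): a world point X has camera coordinates R X + t. Camera axes: x right, y down, z forward; pixel columns grow to the right and rows downward; lengths in m; the calibration is good to about 2 mm. A picture is of the moment at which its call begins. camera_params takes no time and is no camera call.
- bot.job_done(): hands the job in; it is judged then, once.
The state is a dict: "time": time; "q": joint angles; "qd": joint speeds; "joint_efforts": joint torques, N m; "ee_pos": TCP position; "tcp_rot": TCP orientation; "wrist_force": force on the tool from outside, world axes, zero at the start; "torque": the same for the moment, N m; "opening": finger opening in m; "grasp_force": force on a finger pad.
Only numpy, scipy, OpenCV 4.12 (cv2) and the standard library are available. Lean on these libraries where they do the work, as an engineer would, in place of code of your own. Each camera call takes 0.05 s, during which the arm holds its last target. There are 200 camera calls.

### The job

Open the square white sample jar, whose cap is jammed on tight: first set the closed jar upright and fully down in the square pocket of the bolted-down jar holder, so that it cannot turn, then unscrew the cap and stop turning when its lugs come free. Lift the cap straight up off the jar and finish while holding it level in the gripper two or three centimetres over the open mouth, so that drips fall back in, with the jar still down in the holder. Leave the other things on the bench where they are.

Things in the scene. Friction and masses are not known exactly. Their poses are not given: they have to be found in the camera images.
- jar: Loose white plastic jar, 0.28 to 0.46 kg, that starts on the bench with its black cap on. Square body 60 x 60 mm with rounded corners, straight-sided from the bench up to 56 mm; shoulder from 56 to 68 mm; round neck 44 mm across up to the rim at 90 mm (95 mm high with the cap on). Origin: centre of the underside; z up, x and y square to the flat sides.
- jar_mouth (a point): Centre of the jar's rim, 90 mm above its underside; axes as the jar's. Standing loose on the bench the jar would turn with the cap; the cap is on tight enough for the jar to be carried by it.
- cap: Loose black ribbed screw cap, 57 mm outside diameter, 20 mm high, 0.07 kg; it covers the jar's neck from 75 to 95 mm above the jar's underside. Origin: centre of its open lower edge; z up along its axis. Three-lug twist-off cap, right-hand thread: it unscrews counter-clockwise seen from above. It starts jammed tight (about 0.5 N m to start it, at most 1) and eases after 20 to 35 degrees.
- cap_rim (a point): Centre of the cap's open lower edge (same point as the cap's origin). The cap cannot be lifted off before it has turned about 56 degrees relative to the jar; it comes straight up off between 60 and 95 degrees; at about 104 degrees its lugs run against the next thread ribs. It does not rise by itself while it is turned.
- cap_mark (a point): Point on the outside of the cap's skirt, 28 mm from its axis along its x axis and 10 mm above its lower edge; shows how far the cap has turned (at the start it lies in the jar's +x direction).
- holder: Jar holder bolted to the bench: dark steel foot 116 x 116 x 8 mm with an aluminium block 96 x 96 mm, top at 36 mm. In its top a square pocket 63 x 63 mm, 26 mm deep; its mouth flares at 45 degrees over the uppermost 5 mm to 73 mm. Origin: centre of the foot's underside, z up, x and y square to the pocket's sides. Jar and holder may stand either way round, one at the left, one at the right.
- pocket_floor (a point): Centre of the pocket's floor, 10 mm above the bench. The jar fits the pocket in any of its four quarter turns, with 1.5 mm to spare on each side and so about 3.5 degrees of turning play.
- wash_bottle: White squeeze wash bottle with a bent spout, 171 mm tall, at the back right; to be left alone.
- amber_bottle: Small amber reagent bottle, 95 mm tall, at the back; to be left alone.
- low_tin: Round white sample tin, 66 mm across, 23 mm high, between the two work spots; to be left alone.
- tall_tin: Round white sample tin, 66 mm across, 29 mm high, at the back; to be left alone.
- tweezers: Flat steel tweezers, 120 mm long, between the two work spots at the front; to be left alone.
- stopwatch: Round black stopwatch, 70 mm, lying at the back; to be left alone.
- tape_roll: Roll of packing tape lying flat, 84 mm across, 48 mm high, at the back; to be left alone.
- caliper: Slide caliper, 220 mm long, lying at the right; to be left alone.
Mind the look-alikes: they are no part of the job. What is shaped like the cap but pink, red or yellow is not meant.

How it is judged:
By the outcome, as a careful person would: the job done as asked, in the order asked, and still so for the second after the job is handed in, while the arm keeps its last pose, push and grip.
It also fails if it takes over 51 s, if anything falls off the work surface, if the arm or the gripper's body presses on something with over 40 N, if the wrist force passes 120 N, or if a joint passes its speed limit or range.

## Working session

There is one attempt and no reset: what is moved stays moved. The work goes in short steps, Python scripts to look and compute and a tool call to move; the robot and the scene stay as the last step left them, time stands still between calls to the robot, and variables do not carry over. Pictures are saved under pics/ and viewed, at most 10 in all, crops included, and the job is handed in when it is done.

Besides the shell and the picture viewer there is one more tool, called after ">>>" as name([rows], argument=value, ...), one row to a line, values as JSON. step_arm: Moves the arm, as the interface text tells. Its arguments: {"type":"object","properties":{"targets":{"type":"array","items":{"type":"array"}},"force":{"type":"number"}},"required":["targets"]}

```bash
mkdir -p pics; python3 - <<'E'
from workcell import bot
import cv2,numpy as np
for n in("scene","top"):
    p,d=bot.camera(n); cv2.imwrite(f"pics/{n}0.png",p[:,:,::-1]); np.savez(f"{n}0.npz",p=p,d=d,**bot.camera_params(n))
    print(n,bot.camera_params(n))
o=bot.get_obs();print(o)
E
```

```text
scene {'K': array([[498.65107995,   0.        , 265.12749553],
       [  0.        , 498.65107995, 189.13968847],
       [  0.        ,   0.        ,   1.        ]]), 'R': array([[-7.77522517e-01, -6.28854843e-01,  5.68002772e-04],
       [-2.84964925e-01,  3.51528068e-01, -8.91752774e-01],
       [ 5.60583381e-01, -6.93519722e-01, -4.52522561e-01]]), 't': array([0.37439229, 0.28698184, 1.25143185])}
top {'K': array([[462.11642022,   0.        , 262.90087741],
       [  0.        , 462.11642022, 181.20563924],
       [  0.        ,   0.        ,   1.        ]]), 'R': array([[-0.02874411, -0.99958612, -0.0011688 ],
       [-0.98013098,  0.02841419, -0.19630562],
       [ 0.19625758, -0.00449706, -0.98054206]]), 't': array([-0.06916656,  0.55674195,  1.44216215])}
{'time': 0.1, 'q': array([-7.59758097e+01,  5.00859239e+00,  1.00382387e+01,  9.50989135e+01,
       -2.58652449e-03,  8.99994951e+01]), 'qd': array([ 0.02105083, -0.08397807,  0.10659106, -0.00949888, -0.01653842,
       -0.00024149]), 'joint_efforts': array([-3.72367658e-04, -5.21562302e+01,  4.65653408e+01,  1.59231835e-02,
       -7.25829227e-05,  6.21166222e-06]), 'ee_pos': array([ 0.13322026, -0.53341095,  0.23064102]), 'tcp_rot': array([-1.79930733e+02,  2.58591225e-03,  1.40246983e+01]), 'wrist_force': array([-0.05866603, -0.21102472,  0.0443669 ]), 'torque': array([ 0.0179154 , -0.01988977,  0.03480268]), 'grasp_force': 0.0, 'opening': 0.08513319778022577}
```

View pics/top0.png

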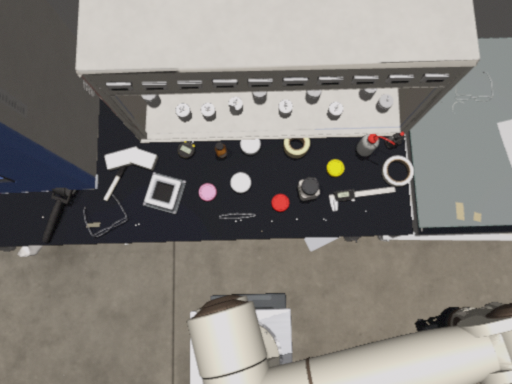

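View pics/scene0.png

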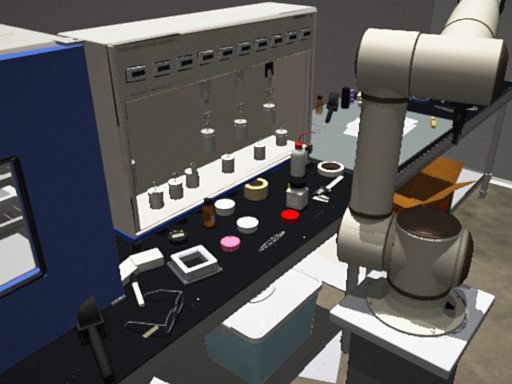

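The top view shows the holder at about (164,192) and the jar with its black cap at about (309,187). The red, yellow and pink discs are decoys. Next I measure both from the depth in both views.

```bash
cat > h.py <<'E'
import numpy as np,cv2
def load(n):
    z=np.load(n); return z['p'],z['d'],z['K'],z['R'],z['t']
def cloud(n):
    p,d,K,R,t=load(n); v,u=np.mgrid[:384,:512]
    c=np.stack([(u-K[0,2])/K[0,0]*d,(v-K[1,2])/K[1,1]*d,d],-1)
    X=(c-t)@R; X[d==0]=np.nan; return X,p
E
python3 - <<'E'
from h import *
np.set_printoptions(precision=4,suppress=True)
V={}
for n in("top0.npz","scene0.npz"):
    X,p=cloud(n)
    if n[0]=='t':
        a=X[188,309];b=X[192,164];print("approx",a,b)
    for nm,c in(("jar",a),("hold",b)):
        m=(np.linalg.norm(X[...,:2]-c[:2],axis=-1)<0.085)
        z=X[...,2]
        if nm=="jar": bands=[("cap",.088,.102),("side",.01,.055)]
        else: bands=[("blk",.031,.041),("foot",.004,.012),("pock",.007,.014)]
        for bn,lo,hi in bands:
            k=m&(z>lo)&(z<hi); P=X[k]
            if len(P)<4: print(n,nm,bn,len(P));continue
            r=cv2.minAreaRect((P[:,:2]*1000).astype(np.float32))
            print(n,nm,bn,len(P),"mid",(P.min(0)+P.max(0))/2,"zmed",np.median(P[:,2]),"rect",r)
p=cv2.imread("pics/top0.png"); s=cv2.imread("pics/scene0.png")
f=lambda q:cv2.resize(q,(390,390),interpolation=cv2.INTER_CUBIC)
cv2.imwrite("pics/crop.png",np.vstack([np.hstack([cv2.resize(p[150:220,270:350],(400,300),interpolation=2),cv2.resize(p[160:220,130:210],(400,300),interpolation=2)]),np.hstack([cv2.resize(s[165:225,260:340],(400,300),interpolation=2),cv2.resize(s[235:295,155:235],(400,300),interpolation=2)])]))
E
```

```text
approx [ 0.5211 -0.2295  0.0921] [0.5367 0.2446 0.0087]
top0.npz jar cap 249 mid [ 0.5287 -0.2313  0.095 ] zmed 0.09587620725333966 rect ((528.66845703125, -231.23529052734375), (53.83099365234375, 55.39240264892578), 87.18730163574219)
top0.npz jar side 108 mid [ 0.5106 -0.2278  0.0317] zmed 0.022898915782297365 rect ((515.9861450195312, -225.65834045410156), (64.39483642578125, 160.21153259277344), 6.8161821365356445)
top0.npz hold blk 428 mid [0.5324 0.2456 0.036 ] zmed 0.03600719781524582 rect ((533.3446044921875, 244.76458740234375), (97.45001220703125, 96.26803588867188), 72.85309600830078)
top0.npz hold foot 543 mid [0.5382 0.2431 0.008 ] zmed 0.008036948386387402 rect ((538.1829833984375, 243.0662841796875), (162.80108642578125, 163.4464874267578), 89.5647964477539)
top0.npz hold pock 451 mid [0.5303 0.243  0.0105] zmed 0.010208613223739185 rect ((540.1234741210938, 247.2591094970703), (149.02435302734375, 151.8394317626953), 63.33528518676758)
scene0.npz jar cap 123 mid [ 0.5283 -0.2299  0.0941] zmed 0.09539943319259216 rect ((525.89013671875, -228.69508361816406), (53.80999755859375, 55.619747161865234), 34.06151580810547)
scene0.npz jar side 270 mid [ 0.5125 -0.2014  0.0327] zmed 0.03127031418218928 rect ((503.0082702636719, -196.70864868164062), (69.03410339355469, 93.81913757324219), 37.38914108276367)
scene0.npz hold blk 466 mid [0.5332 0.2479 0.0358] zmed 0.03620190712136871 rect ((533.1851806640625, 247.15554809570312), (97.9940185546875, 104.08822631835938), 73.21823120117188)
scene0.npz hold foot 432 mid [0.5347 0.2448 0.008 ] zmed 0.008923111283469074 rect ((519.7212524414062, 258.2377014160156), (158.93118286132812, 121.82159423828125), 42.95020294189453)
scene0.npz hold pock 398 mid [0.5297 0.2599 0.0105] zmed 0.009989405642270148 rect ((531.3980712890625, 248.19720458984375), (117.25875854492188, 118.0627212524414), 70.48360443115234)
```

View pics/crop.png

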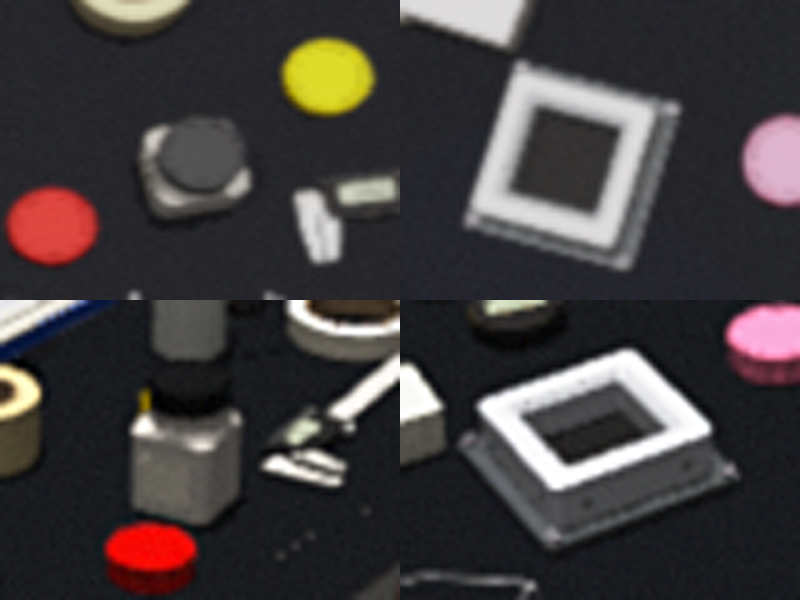

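The crops show a jar yaw of roughly +10° and a holder yaw of roughly −17°, with nothing else near either one. I'll refine both with a square fit.

```bash
cat >> h.py <<'E'
from scipy.optimize import least_squares
def sd(P,c,th,h,r):
    R=np.array([[np.cos(th),np.sin(th)],[-np.sin(th),np.cos(th)]])
    q=np.abs((P[:,:2]-c)@R.T)-(h-r)
    return np.linalg.norm(np.maximum(q,0),axis=1)+np.minimum(q.max(1),0)-r
def fitsq(P,c0,h,r,s=.0015):
    best=None
    for a in range(-45,45,10):
        f=least_squares(lambda x:sd(P,x[:2],x[2],h,r),[*c0,np.radians(a)],loss='soft_l1',f_scale=s)
        if best is None or f.cost<best.cost: best=f
    x=best.x; return x[:2],(np.degrees(x[2])+45)%90-45,best.cost/len(P)*1e6
def edge(P): # outer hull points
    H=cv2.convexHull((P[:,:2]*1000).astype(np.float32))
    L=np.zeros((600,600),np.uint8); return H[:,0]/1000.
E
python3 - <<'E'
from h import *
allP=[]
for n in("top0.npz","scene0.npz"):
    X,p=cloud(n); z=X[...,2]
    m=(np.linalg.norm(X[...,:2]-[.528,-.231],axis=-1)<0.052)&(z>.006)&(z<.054)
    allP.append(X[m]); print(n,m.sum(),fitsq(X[m],[.527,-.231],.03,.008))
    m=(np.linalg.norm(X[...,:2]-[.533,.246],axis=-1)<0.075)&(z>.033)&(z<.039)
    P=X[m]; print(" hold",fitsq(edge(P),[.533,.246],.048,.001))
    q=P[np.max(np.abs((P[:,:2]-[.533,.246])@np.array([[np.cos(.297),np.sin(.297)],[-np.sin(.297),np.cos(.297)]])),axis=1)<.041] if 0 else P
    m=(np.linalg.norm(X[...,:2]-[.533,.246],axis=-1)<0.05)&(z>.0085)&(z<.0125)
    print(" floor rect",cv2.minAreaRect((X[m][:,:2]*1000).astype(np.float32)))
print(fitsq(np.vstack(allP),[.527,-.231],.03,.008))
E
```

```text
top0.npz 82 (array([ 0.52856219, -0.2315419 ]), np.float64(10.466528240734824), np.float64(4.329670731364531))
 hold (array([0.53286983, 0.24498723]), np.float64(-16.60026893279843), np.float64(0.5322728607162099))
 floor rect ((533.3641357421875, 247.3325958251953), (76.92352294921875, 77.05823516845703), 20.052875518798828)
scene0.npz 262 (array([ 0.52930785, -0.23141909]), np.float64(9.526307292171651), np.float64(1.8835964733463877))
 hold (array([0.53204868, 0.24721201]), np.float64(-18.47471740173543), np.float64(1.1361770221484226))
 floor rect ((534.6776733398438, 256.17327880859375), (75.19358825683594, 89.2359848022461), 54.079200744628906)
(array([ 0.52901439, -0.23146516]), np.float64(9.886593834756574), np.float64(2.4828329618271083))
```

>>> step_arm([
  [1, [50, 38, 0], [0, 0, 0.12]],
  [1, [95, 72, 0], [0, 0, 0.26]],
  [1, [140, 106, 0], [0, 0, 0.4]],
  [1, [185, 140, 0], [0, 0, 0.54]],
  [1, [230, 176, 0], [0, 0, 0.68]],
  [1, [275, 210, 0], [0, 0, 0.82]],
  [1, [320, 244, 0], [0, 0, 0.96]],
  [1, [355, 272, 0], [0, 0, 1.1]],
])

```text
time: 0.9
ee_pos: [0.4524, -0.289, 0.2311]
tcp_rot: [-180.0, -0.0, 77.4]
wrist_force: [0.9, -0.8, 0.7]
opening: 0.0852
grasp_force: 0.0
```

>>> step_arm([
  [1, [20, 15, -20], [0, 0, 0]],
  [1, [41, 30, -50], [0, 0, 0]],
  [1, [41, 30, -70], [0, 0, 0]],
  [1, [41, 30, -70], [0, 0, 0]],
  [1, [41, 30, -70], [0, 0, 0]],
])

```text
time: 1.4
ee_pos: [0.4917, -0.2606, 0.1616]
tcp_rot: [-180.0, -0.0, 77.0]
wrist_force: [-0.1, -0.1, 0.0]
opening: 0.0854
grasp_force: 0.0
```

```bash
python3 - <<'E'
from workcell import bot
o=bot.get_obs();print({k:o[k] for k in('time','q','ee_pos','tcp_rot','wrist_force','torque')})
E
```

```text
{'time': 1.4, 'q': array([-2.79236041e+01,  5.04031730e+00,  2.42366921e+00,  8.74225306e+01,
       -3.86077067e-03,  7.50274162e+01]), 'ee_pos': array([ 0.49171888, -0.2606329 ,  0.16155308]), 'tcp_rot': array([-1.79961154e+02, -6.39237328e-03,  7.70489789e+01]), 'wrist_force': array([-0.14081233, -0.08199142,  0.00743532]), 'torque': array([ 0.00443493,  0.04229962, -0.01373533])}
```

>>> step_arm([
  [1, [25, 20, 0], [0, 0, 0]],
  [1, [37, 29, 0], [0, 0, 0]],
  [1, [37, 29, -20], [0, 0, 0]],
  [1, [37, 29, -50], [0, 0, 0]],
  [1, [37, 29, -80], [0, 0, 0]],
  [1, [37, 29, -98], [0, 0, 0]],
  [1, [37, 29, -98], [0, 0, 0]],
  [1, [37, 29, -98], [0, 0, 0]],
])

```text
time: 2.2
ee_pos: [0.5293, -0.2321, 0.0647]
tcp_rot: [179.9, 0.0, 77.0]
wrist_force: [0.1, -0.3, 0.5]
opening: 0.0853
grasp_force: 0.0
```

```bash
python3 - <<'E'
from workcell import bot
import cv2,numpy as np
a=[]
for n,(u,v) in(("scene",(300,190)),("top",(309,185))):
    p,d=bot.camera(n);a.append(cv2.resize(p[v-45:v+45,u-60:u+60,::-1],(400,300),interpolation=2))
cv2.imwrite("pics/g1.png",np.hstack(a))
E
```

```text
(no output)
```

View pics/g1.png

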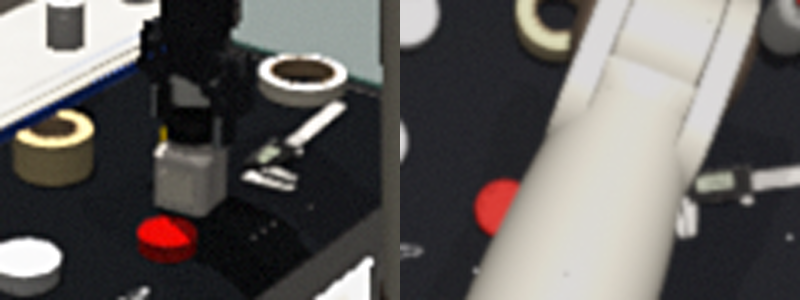

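The fingers straddle the cap, with the jar at about (190,175) in the left crop. Next I close on it.

>>> step_arm([
  [0, [0, 0, 0], [0, 0, 0]],
  [0, [0, 0, 0], [0, 0, 0]],
  [0, [0, 0, 0], [0, 0, 0]],
  [0, [0, 0, 0], [0, 0, 0]],
  [0, [0, 0, 0], [0, 0, 0]],
  [0, [0, 0, 0], [0, 0, 0]],
  [0, [0, 0, 0], [0, 0, 0]],
  [0, [0, 0, 0], [0, 0, 0]],
], force=90)

```text
time: 3.1
ee_pos: [0.5293, -0.2318, 0.0645]
tcp_rot: [179.9, 0.0, 77.1]
wrist_force: [-2.2, -0.5, 6.2]
opening: 0.0542
grasp_force: 93.2
```

>>> step_arm([
  [0, [0, 0, 5], [0, 0, 0]],
  [0, [0, 0, 15], [0, 0, 0]],
  [0, [0, 0, 35], [0, 0, 0]],
  [0, [0, 0, 60], [0, 0, 0]],
  [0, [0, 0, 80], [0, 0, 0]],
  [0, [0, 0, 90], [0, 0, 0]],
  [0, [0, 0, 90], [0, 0, 0]],
  [0, [0, 0, 90], [0, 0, 0]],
])

```text
time: 3.9
ee_pos: [0.5288, -0.2315, 0.1525]
tcp_rot: [-179.9, -0.0, 77.1]
wrist_force: [0.4, 0.3, -3.0]
opening: 0.0543
grasp_force: 95.6
```

```bash
cat > look.py <<'E'
from workcell import bot
from h import *
import sys
def grab(n,tag):
    p,d=bot.camera(n); np.savez(tag+".npz",p=p,d=d,**bot.camera_params(n)); return p
E
python3 - <<'E'
from look import *
p=grab("scene","s1"); o=bot.get_obs(); print(o['ee_pos'],o['wrist_force'],o['torque'])
cv2.imwrite("pics/g2.png",cv2.resize(p[120:230,230:370,::-1],(560,440),interpolation=2))
X,_=cloud("s1.npz"); z=X[...,2]
c=o['ee_pos'][:2]
for lo,hi in((.095,.145),(.095,.12),(.12,.145)):
    m=(np.linalg.norm(X[...,:2]-c,axis=-1)<0.055)&(z>lo)&(z<hi)
    print(m.sum(),fitsq(X[m],c,.03,.008))
m=(np.linalg.norm(X[...,:2]-c,axis=-1)<0.045)&(z>.05)&(z<.2);print("zmin",np.percentile(z[m],[0,1,3]))
E
```

```text
[ 0.52859997 -0.2314141   0.15201683] [-0.11743559 -0.24222915 -4.36159005] [-0.0546886   0.02937853  0.00794841]
305 (array([ 0.52857537, -0.23122866]), np.float64(8.754014159991769), np.float64(1.8011898594449984))
151 (array([ 0.52848228, -0.23133423]), np.float64(7.585942575744873), np.float64(1.7025039064762835))
154 (array([ 0.52867791, -0.23111351]), np.float64(9.760560907884141), np.float64(1.8756251536246957))
zmin [0.08781582 0.09089297 0.09403359]
```

View pics/g2.png

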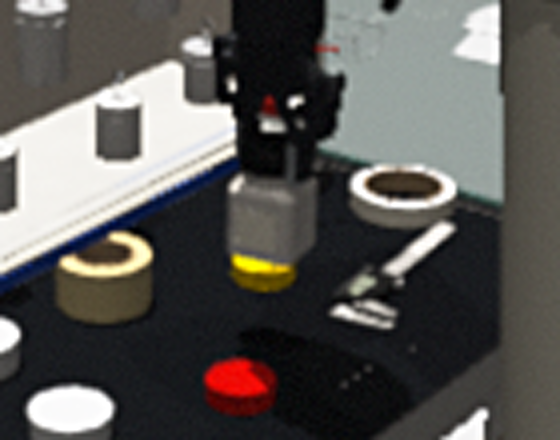

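The jar is held upright with its underside at about 88 mm and yaw about 9.5°. Now I carry it to the holder.

>>> step_arm([
  [0, [0, 10, 0], [0, 0, 0]],
  [0, [0, 30, 0], [0, 0, -0.03]],
  [0, [0, 60, 0], [0, 0, -0.07]],
  [0, [0, 100, 0], [0, 0, -0.12]],
  [0, [0, 140, 0], [0, 0, -0.18]],
  [0, [0, 180, 0], [0, 0, -0.24]],
  [0, [1, 220, 0], [0, 0, -0.3]],
  [0, [2, 260, 0], [0, 0, -0.35]],
])

```text
time: 4.75
ee_pos: [0.5301, 0.0305, 0.1526]
tcp_rot: [-179.9, 0.0, 56.9]
wrist_force: [1.2, -0.7, -3.3]
opening: 0.0544
grasp_force: 95.5
```

>>> step_arm([
  [0, [0, 40, 0], [0, 0, -0.04]],
  [0, [1, 80, 0], [0, 0, -0.07]],
  [0, [1, 120, 0], [0, 0, -0.09]],
  [0, [2, 155, 0], [0, 0, -0.113]],
  [0, [2, 180, 0], [0, 0, -0.113]],
  [0, [2, 200, 0], [0, 0, -0.113]],
  [0, [2, 212, 0], [0, 0, -0.113]],
  [0, [2, 217, 0], [0, 0, -0.113]],
])

```text
time: 5.55
ee_pos: [0.5324, 0.2464, 0.1526]
tcp_rot: [-180.0, 0.1, 50.6]
wrist_force: [0.6, 0.0, -2.3]
opening: 0.0538
grasp_force: 95.5
```

```bash
python3 - <<'E'
from look import *
p=grab("scene","s2"); o=bot.get_obs(); print(o['time'],o['ee_pos'],o['tcp_rot'],o['q'],o['wrist_force'])
grab("top","t2")
cv2.imwrite("pics/g3.png",cv2.resize(p[190:300,130:270,::-1],(560,440),interpolation=2))
X,_=cloud("s2.npz"); z=X[...,2]; c=o['ee_pos'][:2]; b=o['ee_pos'][2]-.0645
m=(np.linalg.norm(X[...,:2]-c,axis=-1)<0.055)&(z>b+.006)&(z<b+.055)
print(m.sum(),fitsq(X[m],c,.03,.008))
# holder: outer sides of block, scene; from initial and now
for n in("s2.npz","scene0.npz","top0.npz"):
    X,_=cloud(n); z=X[...,2]
    m=(np.linalg.norm(X[...,:2]-[.533,.246],axis=-1)<0.075)&(z>.012)&(z<.033)
    P=X[m]; d=np.abs(sd(P,np.array([.5325,.246]),np.radians(-17),.048,.001))<.005
    if d.sum()>10: print(n,"sides",d.sum(),fitsq(P[d],[.5325,.246],.048,.001))
    d=np.abs(sd(P,np.array([.5325,.246]),np.radians(-17),.0315,.0005))<.006
    if d.sum()>10: print(n,"pocket walls",d.sum(),fitsq(P[d],[.5325,.246],.0315,.001))
E
```

```text
5.6 [0.53257918 0.24631356 0.15274544] [-1.79973101e+02  3.89476537e-02  5.05777368e+01] [2.48166150e+01 9.19473094e+00 6.02334147e+00 8.68753781e+01
 7.29798838e-03 1.54238884e+02] [-0.24386586  0.36727724 -4.15025847]
434 (array([0.53187773, 0.24704346]), np.float64(-17.003066458632595), np.float64(1.0339494794032291))
s2.npz sides 286 (array([0.53375797, 0.24563914]), np.float64(-16.833029706349013), np.float64(0.819451155570577))
s2.npz pocket walls 184 (array([0.5335496 , 0.24523211]), np.float64(-16.11813918683324), np.float64(1.21685143071503))
scene0.npz sides 288 (array([0.5338904 , 0.24600562]), np.float64(-16.792251802592283), np.float64(1.0063990394843467))
scene0.npz pocket walls 184 (array([0.53403218, 0.24547348]), np.float64(-17.427607610520145), np.float64(1.2739339167553148))
top0.npz sides 94 (array([0.53317885, 0.24572253]), np.float64(-17.25837338520669), np.float64(1.0637796960719714))
top0.npz pocket walls 108 (array([0.53321581, 0.2457106 ]), np.float64(-16.939840148526564), np.float64(1.5664051421083889))
```

View pics/g3.png

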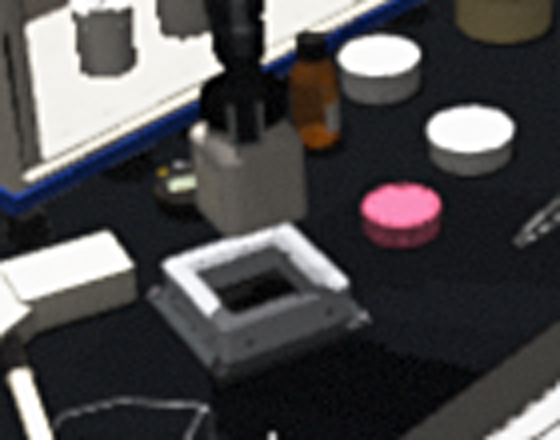

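The jar matches the holder in yaw. Seen in the same camera it is about 1.5 mm off in x and in y, so I correct that and lower it.

>>> step_arm([
  [0, [2, -1, -10], [0, 0, 0]],
  [0, [2, -1, -30], [0, 0, 0]],
  [0, [2, -1, -45], [0, 0, 0]],
  [0, [2, -1, -52], [0, 0, 0]],
  [0, [2, -1, -56], [0, 0, 0]],
  [0, [2, -1, -59], [0, 0, 0]],
  [0, [2, -1, -62], [0, 0, 0]],
  [0, [2, -1, -62], [0, 0, 0]],
])

```text
time: 6.45
ee_pos: [0.5351, 0.2444, 0.0913]
tcp_rot: [180.0, -0.0, 50.5]
wrist_force: [0.3, 0.4, -3.4]
opening: 0.0542
grasp_force: 95.5
```

>>> step_arm([
  [0, [0, 0, -3], [0, 0, 0]],
  [0, [0, 0, -6], [0, 0, 0]],
  [0, [0, 0, -9], [0, 0, 0]],
  [0, [0, 0, -12], [0, 0, 0]],
  [0, [0, 0, -14], [0, 0, 0]],
  [0, [0, 0, -14], [0, 0, 0]],
])

```text
time: 7.05
ee_pos: [0.5348, 0.2443, 0.0768]
tcp_rot: [-180.0, 0.0, 50.5]
wrist_force: [-0.1, 0.4, -3.1]
opening: 0.0544
grasp_force: 95.5
```

>>> step_arm([
  [0, [0, 0, -1], [0, 0, 0]],
  [0, [0, 0, -2], [0, 0, 0]],
  [0, [0, 0, -3], [0, 0, 0]],
  [0, [0, 0, -3], [0, 0, 0]],
])

```text
time: 7.45
ee_pos: [0.5352, 0.2446, 0.0748]
tcp_rot: [180.0, -0.0, 50.5]
wrist_force: [-0.7, 1.9, 1.0]
opening: 0.0541
grasp_force: 96.1
```

>>> step_arm([
  [0, [0, 0, -1], [0, 0, 0]],
  [0, [0, 0, -1], [0, 0, 0]],
  [0, [0, 0, -1], [0, 0, 0.05]],
  [0, [0, 0, -1], [0, 0, 0.1]],
  [0, [0, 0, -1], [0, 0, 0.15]],
  [0, [0, 0, -1], [0, 0, 0.2]],
  [0, [0, 0, -1], [0, 0, 0.25]],
  [0, [0, 0, -1], [0, 0, 0.3]],
], force=110)

```text
time: 8.25
ee_pos: [0.5356, 0.2451, 0.0748]
tcp_rot: [179.9, -0.1, 67.8]
wrist_force: [-2.0, 3.4, 8.4]
opening: 0.0538
grasp_force: 114.1
```

```bash
python3 - <<'E'
from look import *
o=bot.get_obs(); print(o['time'],o['ee_pos'],o['tcp_rot'],o['wrist_force'],o['torque'],o['opening'])
p=grab("scene","s3")
cv2.imwrite("pics/g4.png",cv2.resize(p[200:300,130:270,::-1],(784,560),interpolation=2))
X,_=cloud("s3.npz"); z=X[...,2]; c=o['ee_pos'][:2]
m=(np.linalg.norm(X[...,:2]-c,axis=-1)<0.05)&(z>.041)&(z<.064)
print(m.sum(),fitsq(X[m],c,.03,.008))
E
```

```text
8.25 [0.53556698 0.24513519 0.07477669] [ 1.79941183e+02 -1.49272910e-01  6.78149650e+01] [-2.00046497  3.35709289  8.41505058] [ 0.51218406  0.4401958  -0.42522672] 0.05375317512713101
193 (array([0.53443268, 0.24517009]), np.float64(-13.148552937061865), np.float64(1.0888236613346525))
```

View pics/g4.png

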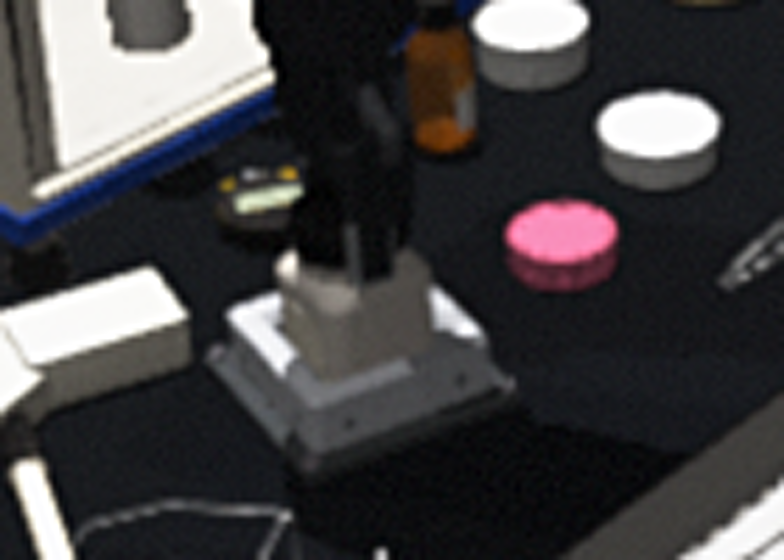

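The jar is down in the pocket and bears against its walls: jar yaw is −13° and the reaction is −0.43 N·m. I keep turning.

>>> step_arm([
  [0, [0, 0, 0], [0, 0, 0.07]],
  [0, [0, 0, 0], [0, 0, 0.14]],
  [0, [0, 0, 0], [0, 0, 0.21]],
  [0, [0, 0, 0], [0, 0, 0.28]],
  [0, [0, 0, 0], [0, 0, 0.35]],
  [0, [0, 0, 0], [0, 0, 0.42]],
  [0, [0, 0, 0], [0, 0, 0.49]],
  [0, [0, 0, 0], [0, 0, 0.56]],
])

```text
time: 9.1
ee_pos: [0.5354, 0.2453, 0.075]
tcp_rot: [179.9, -0.1, 100.0]
wrist_force: [-4.4, 3.6, 8.8]
opening: 0.054
grasp_force: 114.3
```

```bash
python3 - <<'E'
from workcell import bot
o=bot.get_obs(); print(o['time'],o['ee_pos'],o['tcp_rot'],o['wrist_force'],o['torque'],o['opening'],o['q'])
E
```

```text
9.1 [0.53542944 0.24533216 0.07502071] [ 1.79871583e+02 -1.15932066e-01  9.99763732e+01] [-4.39772615  3.5948282   8.82563497] [ 0.54250391  0.84555454 -0.21846574] 0.0539910105791825 [ 2.45784871e+01  9.92639005e+00 -1.73315518e+00  7.81869582e+01
  7.98124891e-02  1.04602351e+02]
```

>>> step_arm([
  [0, [0, 0, 0], [0, 0, 0.08]],
  [0, [0, 0, 0], [0, 0, 0.16]],
  [0, [0, 0, 0], [0, 0, 0.24]],
  [0, [0, 0, 0], [0, 0, 0.32]],
  [0, [0, 0, 0], [0, 0, 0.4]],
  [0, [0, 0, 0], [0, 0, 0.46]],
  [0, [0, 0, 0], [0, 0, 0.5]],
  [0, [0, 0, 0], [0, 0, 0.5]],
])

```text
time: 9.9
ee_pos: [0.5353, 0.2452, 0.075]
tcp_rot: [179.9, -0.0, 128.6]
wrist_force: [-4.2, 1.7, 8.9]
opening: 0.054
grasp_force: 114.4
```

```bash
python3 - <<'E'
from look import *
o=bot.get_obs(); print(o['time'],o['ee_pos'],o['tcp_rot'],o['wrist_force'],o['torque'],o['opening'],o['q'])
p=grab("scene","s4")
X,_=cloud("s4.npz"); z=X[...,2]; c=o['ee_pos'][:2]
m=(np.linalg.norm(X[...,:2]-c,axis=-1)<0.05)&(z>.041)&(z<.064)
print(m.sum(),fitsq(X[m],c,.03,.008))
E
```

```text
9.9 [0.53526892 0.24515913 0.0750439 ] [ 1.79858044e+02 -3.29640748e-02  1.28551634e+02] [-4.20059005  1.72566443  8.87164488] [0.2974304  0.88754658 0.04360103] 0.0540184398148373 [ 2.45762268e+01  9.92049890e+00 -1.73723818e+00  7.82124695e+01
  6.62714167e-02  7.60247083e+01]
203 (array([0.53432699, 0.24570189]), np.float64(-13.816813828906628), np.float64(1.112098083306702))
```

The cap has turned about 75° relative to the jar and the torque has eased. I test with a small slow lift.

>>> step_arm([
  [0, [0, 0, 1], [0, 0, 0]],
  [0, [0, 0, 2], [0, 0, 0]],
  [0, [0, 0, 3], [0, 0, 0]],
  [0, [0, 0, 4], [0, 0, 0]],
  [0, [0, 0, 5], [0, 0, 0]],
  [0, [0, 0, 5], [0, 0, 0]],
])

```text
time: 10.55
ee_pos: [0.5351, 0.2443, 0.0782]
tcp_rot: [-180.0, 0.0, 128.4]
wrist_force: [-0.6, 0.8, -1.2]
opening: 0.0535
grasp_force: 115.4
```

```bash
python3 - <<'E'
from look import *
o=bot.get_obs(); print(o['time'],o['ee_pos'],o['tcp_rot'],o['wrist_force'],o['torque'])
p=grab("scene","s5")
for n in("s4.npz","s5.npz"):
    X,_=cloud(n); z=X[...,2]; c=o['ee_pos'][:2]
    q=X[(np.linalg.norm(X[...,:2]-[.5343,.2455],axis=-1)<0.046)&(z>.055)&(z<.082)]
    s=load(n)[0][(np.linalg.norm(X[...,:2]-[.5343,.2455],axis=-1)<0.046)&(z>.055)&(z<.1)]
    b=q[(load(n)[0][(np.linalg.norm(X[...,:2]-[.5343,.2455],axis=-1)<0.046)&(z>.055)&(z<.082)].mean(1)>70)]
    print(n,"bright body z top",np.percentile(b[:,2],[50,90,97,100]),len(b))
E
```

```text
10.55 [0.53505669 0.24430961 0.07824432] [-1.79991030e+02  2.56778208e-03  1.28439770e+02] [-0.60922449  0.77455928 -1.18688653] [ 0.22589734  0.13735321 -0.006331  ]
s4.npz bright body z top [0.07019794 0.07756404 0.08021309 0.08129037] 258
s5.npz bright body z top [0.07010806 0.07867972 0.08038505 0.08191392] 272
```

Only the cap's weight registers, so it is free. I lift it until its lower edge is about 25 mm over the mouth.

>>> step_arm([
  [0, [0, 0, 2], [0, 0, 0]],
  [0, [0, 0, 5], [0, 0, 0]],
  [0, [0, 0, 10], [0, 0, 0]],
  [0, [0, 0, 17], [0, 0, 0]],
  [0, [0, 0, 25], [0, 0, 0]],
  [0, [0, 0, 32], [0, 0, 0]],
  [0, [0, 0, 37], [0, 0, 0]],
  [0, [0, 0, 37], [0, 0, 0]],
])

```text
time: 11.4
ee_pos: [0.5355, 0.2445, 0.1164]
tcp_rot: [179.9, 0.0, 128.4]
wrist_force: [0.3, -0.4, -0.8]
opening: 0.0538
grasp_force: 115.4
```

>>> step_arm([
  [0, [0, 0, 0], [0, 0, 0]],
  [0, [0, 0, 0], [0, 0, 0]],
  [0, [0, 0, 0], [0, 0, 0]],
])

```text
time: 11.7
ee_pos: [0.5348, 0.2443, 0.1149]
tcp_rot: [-180.0, -0.0, 128.4]
wrist_force: [-0.1, 0.5, -0.8]
opening: 0.0537
grasp_force: 115.4
```

```bash
python3 - <<'E'
from look import *
o=bot.get_obs(); print(o['time'],o['ee_pos'],o['tcp_rot'],o['wrist_force'],o['torque'])
p=grab("scene","s6")
cv2.imwrite("pics/g5.png",cv2.resize(p[190:290,130:270,::-1],(784,560),interpolation=2))
X,_=cloud("s6.npz"); z=X[...,2]; c=o['ee_pos'][:2]
m=(np.linalg.norm(X[...,:2]-c,axis=-1)<0.05)&(z>.041)&(z<.064)
print(m.sum(),fitsq(X[m],c,.03,.008))
m=(np.linalg.norm(X[...,:2]-c,axis=-1)<0.026)&(z>.06)&(z<.16)
print(np.histogram(z[m],bins=np.arange(.06,.161,.005)))
E
```

```text
11.7 [0.53483685 0.24431853 0.11485608] [-1.79961968e+02 -1.06054640e-02  1.28447136e+02] [-0.09586912  0.54807088 -0.81773753] [-0.02622422  0.05031088 -0.00639309]
192 (array([0.53434189, 0.24548208]), np.float64(-14.439043484926735), np.float64(1.1022128328375869))
(array([  0,   0,  12,  38,  43,  38,  42,  45,  21,   0,   0,   0,   1,
         1,   7,   3,  54, 105,   0,   0]), array([0.06 , 0.065, 0.07 , 0.075, 0.08 , 0.085, 0.09 , 0.095, 0.1  ,
       0.105, 0.11 , 0.115, 0.12 , 0.125, 0.13 , 0.135, 0.14 , 0.145,
       0.15 , 0.155, 0.16 ]))
```

View pics/g5.png

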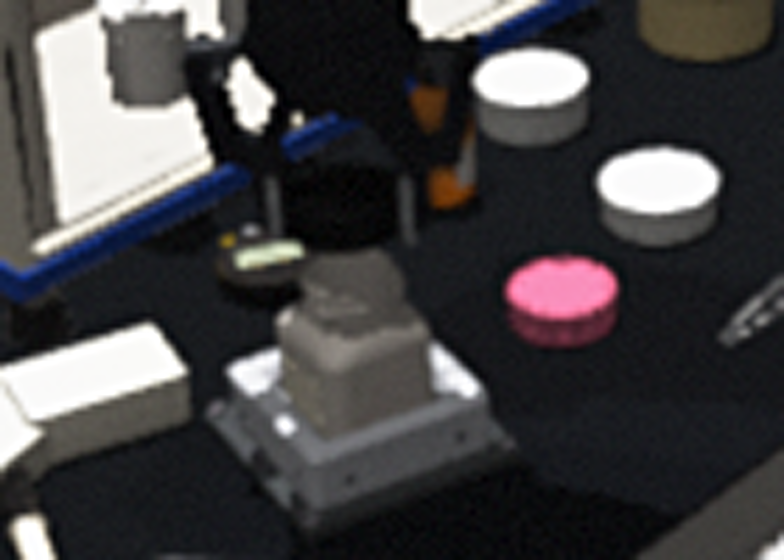

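The cap is held level at about (340,205), over the open neck at (352,270), and the jar is still down in the holder with its rim at about z = 0.10 m. I hand the job in.

```bash
python3 -c "
from workcell import bot
print(bot.job_done())"
```

```text
the job is handed in; nothing more can be done
None
```

I set the jar down in the holder and unscrewed the cap by about 75°. It came straight up and is held level about 25 mm above the open mouth; the job was handed in at about 12 s.

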